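Pack the field sampling kit

ROBOT

A 6-joint arm with a two-finger parallel gripper is mounted at the origin on the work surface. World frame = base frame: x ahead of the robot, y to its left, z up, the work surface at z = 0. Lengths are in m, angles in rad, forces in N, time in s.
With the tool pointing down it reaches from about 0.4 to 0.825 m from the base axis. Payload 7 kg.
Tool frame: the origin (TCP) lies at the very end of the fingers, on their centre line; the grasp point (between the pads) lies 19 mm behind it (arm.pinch_z is the z of the grasp point in the tool frame, in m); z points along the fingers, y is the direction in which the jaws open and shut (so a half turn about z gives the same grasp; the last joint's range is limited). The gripper opens to 88 mm and grips with 3 to 60 N. Pads are 19 mm wide; open, the fingers measure 130 mm over their backs; the gripper's body (78 mm by 193 mm) begins 47 mm behind the grasp point.
Start: joints at [0.288, 0.359, 0.012, 0, -1.224, -0.288], TCP at [0.675, -0, 0.227] pointing down, gripper open.
Joint ranges: [-3.07, 3.07], [-1.43, 2.12], [-1.02, 1.25], [-3.03, 1.67], [-3.05, -0], [-3.03, 3.03]. Speed limits (rad/s): [2.39, 2.39, 3.01, 3.14, 3.14, 3.14].

INTERFACE

Orientations are given as [roll, pitch, yaw] about the fixed x, y, z axes, in that order (R = Rz(yaw) Ry(pitch) Rx(roll)).
In Python, from station import arm gives the robot as it stands.
- The arm moves only by the tool drive_tool, never from a script. Its argument "targets" is a list of rows, each a list of 6 numbers: the shift along the world's x, y, z in units of 0.04 m (1.0 is 0.04 m), then the turn, a rotation vector about the world's x, y, z in units of 6 degrees (1.0 is 6 degrees). In form: [[x, y, z, wx, wy, wz], ...]. A call has 1 to 5 rows; each row shifts and turns the commanded pose from where the row before left it; what a row does not reach is not made up. A row lasts 1/8 s, in which the tool goes at most 62.5 mm and 10.7 degrees, less where a joint would pass 70% of its speed; a pose out of reach is approached as far as the arm can. A call with a number of a shift or a turn outside -1 to 1 is refused whole. A call with a gripper value outside its range is refused whole. "claw" is the opening, from 0 (shut) to 1 (fully open), set as the call begins (left out, the last holds). The fingers move at their own pace and stop on an object; "newtons" is the grip in N (left out, the last holds). Time passes only in rows, so rows that do not move let the fingers close. It gives the time, the measured TCP pose, the force and the opening at its end, in the units of the state.
- arm.get_state(): the state, without advancing time (a new reading comes with each control period).
- arm.grab_frame(name): name is "scene" or "side" or "wrist"; returns (picture, depth): 400x640x3 uint8, red, green, blue; 400x640 float32, m along the optical axis (not along the pixel's ray), 0 where there is no reading.
- arm.get_calibration(name): a dict with "mtx" (3x3 intrinsics, pixels), "origin" and "rotation" of the camera in the world. Camera axes: x right, y up, looking along -z (the intrinsics and any distortion apply to the point x, -y, -z); pixel columns grow to the right and rows downward; lengths in m; the calibration is good to about 2 mm. A picture is of the moment at which its call begins: read the wrist's pose just before it. get_calibration takes no time and is no camera call; for the wrist camera it gives the pose at the moment of the call.
- arm.job_done(): hands the job in, once; it reports no verdict.
Trained networks look in the newest picture that a camera, given by its name, has taken for a name from the list of things; names that differ only in an ending like _2 or _b are one class to them, and where a whole thing is asked for, a point or a joint stands for the part that bears it (a point fixed in the world has none). Each returns a list of dicts, best first, with "score" (0 to 1); they miss things now and then, are a little off and sometimes report something else, mostly with a low value. They report only what shows in the picture. A call takes as long as a camera call. They do not tell look-alikes from the thing itself.
- arm.search_frame(target, camera): "point" ([x, y, z] in m, in the coordinates of the camera as it stood for that picture, good to about 4 mm: the middle of the surface that is visible of it).
- arm.cut_out(target, camera): "pixels" (400x640 bool, what is visible of it).
- arm.landmark_of(target, camera): "point" ([x, y, z] in m, in the coordinates of the camera as it stood for that picture, good to about 4 mm: a listed point, or the origin of a listed thing).
The state is a dict: "t": time; "q": joint angles; "qd": joint speeds; "joint_efforts": joint torques, N m; "eef_pos": TCP position; "ee_rot": TCP orientation; "force": force on the tool from outside, world axes, zero at the start; "moment": the same for the moment, N m; "width": finger opening in m.
Only numpy, scipy, OpenCV 4.12 (cv2) and the standard library are available. Lean on these libraries where they do the work, as an engineer would, in place of code of your own. Each camera call takes 0.05 s, during which the arm holds its last target. There are 200 camera calls.

TASK

Pack the sampling kit: first stand the blue, yellow and green boxes upright in the cardboard bay so that all three fit flat on its floor together, and then take the conical bottle from its cradle and seat it fully and upright, cap up, in the orange conical cup. Set everything down rather than dropping it, and leave the spot plate, tube rack and wash bottle where they are.

Things in the scene. Friction and masses are not known exactly. Their poses are not given: they have to be found in the camera images.
- kit_bay (a point): Kit carton, fixed to the table: an open shallow cardboard bay next to an orange conical cup on a grey base plate. This point is the centre of the bay's floor, 4 mm above the table. The bay is 58 mm wide along its x and 122 mm long along its y inside, with 4 mm walls whose tops are 18 mm above this point. z is up.
- kit_seat (a point): Orange conical cup of the kit, the matching seat for the conical bottle; it lies 137 mm along +y of the kit from the bay's centre. Its rim is 47 mm across outside, 39 mm inside, and 50 mm above the table. This point, on the cup's axis and 10 mm above the table, is where the bottle's small tip stands when the bottle is fully seated. Axes as for the bay.
- bottle_c (a point): White conical-bottomed sample bottle with a blue screw cap, rigid, about 120 g. This point is half-way up on its axis: 56.5 mm from the tip and 56.5 mm from the cap's top; its z points along the axis from tip to cap. From the tip: cone 10 to 44 mm diameter over the first 47 mm (half-angle 20 deg, same as the cup), straight body 44 mm diameter from 47 to 97 mm, cap 36 mm diameter from 97 to 113 mm. It starts lying in the wire cradle, 45 deg from upright, cap up.
- cradle: Inclined cradle of two steel wires on a white base plate 130 x 36 mm, fixed to the table; nothing of it is wider than 36 mm. The bottle lies in it with its axis in the cradle's x-z plane, leaning 45 deg so that the cap points up and to the cradle's +x; the bottle's tip stands at x = -40 mm, z = 32 mm of the cradle, against a small stop plate. Only the underside of the bottle is supported: its sides are free. Origin: on the table, under the bottle's middle.
- box_wide_c (a point): Blue rigid supply box, upright on the table: 50 mm along its x, 44 mm along its y, 58 mm high (z up), about 90 g. This point is its centre, half-way up.
- box_mid_c (a point): Yellow rigid supply box, upright on the table: 50 mm along its x, 36 mm along its y, 54 mm high (z up), about 90 g. This point is its centre, half-way up.
- box_slim_c (a point): Green rigid supply box, upright on the table: 50 mm along its x, 28 mm along its y, 50 mm high (z up), about 90 g. This point is its centre, half-way up.
- spot_plate_c (a point): Bystander: white ceramic spot plate, 65 x 95 x 14 mm, loose; point at its centre.
- tube_rack_c (a point): Bystander: wire test-tube rack with four capped tubes, 60 x 130 mm, 107 mm high, loose; point on its middle, 50 mm up.
- wash_bottle_c (a point): Bystander: white squeeze bottle with red spout, 60 mm across, 158 mm high with the spout (spout reaches 53 mm out along its x), loose; point on its axis, 60 mm up.
Mind the look-alikes: they are no part of the job. Of the things shaped like the part that bears box_wide_c, the blue one is meant. Of the things shaped like the part that bears box_slim_c, the green one is meant.

How it is judged:
By the outcome, as a careful person would: the job done as asked, in the order asked, and still so for the second after the job is handed in, with the robot touching nothing.
It also fails if it takes over 72 s, if anything falls off the work surface, if the arm or the gripper's body presses on something with over 40 N, if the wrist force passes 120 N, or if a joint passes its speed limit or range.

## Working session

There is one attempt and no reset: what is moved stays moved. The work goes in short steps, Python scripts to look and compute and a tool call to move; the robot and the scene stay as the last step left them, time stands still between calls to the robot, and variables do not carry over. Pictures are saved under pics/ and viewed, about 8 in all and at most 12, crops included, and the job is handed in when it is done.

Besides the shell and the picture viewer there is one more tool, called after ">>>" as name(argument=value, ...), one argument or row to a line, values as JSON. drive_tool: Moves the arm, as the interface text tells. Shifts and turns lie within -1 to 1; 1 stands for 0.04 m of shift or 6 degrees of turn. Its arguments: {"type":"object","properties":{"targets":{"type":"array"},"claw":{"type":"number"},"newtons":{"type":"number"}},"required":["targets"]}

```bash
ls; mkdir -p pics; cat > h.py <<'E'
from station import arm
import numpy as np, cv2
np.set_printoptions(precision=4,suppress=True)
def cal(n):
    c=arm.get_calibration(n); return np.array(c["mtx"]),np.array(c["origin"]),np.array(c["rotation"])
def w(n,p,c=None):
    K,o,R=c or cal(n); return o+R@np.array(p)
def cloud(n,d,c=None):
    K,o,R=c or cal(n); v,u=np.mgrid[0:d.shape[0],0:d.shape[1]]
    x=(u-K[0,2])/K[0,0]*d; y=(v-K[1,2])/K[1,1]*d
    return np.stack([x,-y,-d],-1)@R.T+o
def pix(n,P,c=None):
    K,o,R=c or cal(n); q=R.T@(np.array(P)-o); return K[0,0]*q[0]/-q[2]+K[0,2], K[1,1]*q[1]/q[2]+K[1,2]
E
python3 - <<'E'
from h import *
ims=[]
for n in ["scene","side"]:
    im,d=arm.grab_frame(n); ims.append(im); np.savez(f"pics/{n}0.npz",im=im,d=d)
    print(n,arm.get_calibration(n))
    for t in ["kit_bay","kit_seat","bottle_c","cradle","box_wide_c","box_mid_c","box_slim_c","spot_plate_c","tube_rack_c","wash_bottle_c"]:
        for r in arm.landmark_of(t,n)[:4]:
            P=w(n,r["point"]); print(t,round(r["score"],2),P,np.round(pix(n,P)))
cv2.imwrite("pics/a.png",cv2.cvtColor(ims[0],cv2.COLOR_RGB2BGR))
cv2.imwrite("pics/b.png",cv2.cvtColor(ims[1],cv2.COLOR_RGB2BGR))
print(arm.get_state()["t"])
E
```

```text
pics
scene {'mtx': array([[435.4667,   0.    , 320.2498],
       [  0.    , 435.4667, 196.8043],
       [  0.    ,   0.    ,   1.    ]]), 'origin': array([ 1.0934, -0.5119,  0.9896]), 'rotation': array([0.6829, 0.0187, 0.8059])}Traceback (most recent call last):
  File "<stdin>", line 8, in <module>
  File "h.py", line 13, in pix
    K,o,R=c or cal(n); q=R.T@(np.array(P)-o); return K[0,0]*q[0]/-q[2]+K[0,2], K[1,1]*q[1]/q[2]+K[1,2]
                                                            ~^^^
IndexError: invalid index to scalar variable.
```

```bash
sed -i 's/^import numpy.*/&\nfrom scipy.spatial.transform import Rotation as Ro/; s/np.array(c\["rotation"\])/Ro.from_euler("xyz",c["rotation"]).as_matrix()/' h.py
python3 - <<'E'
from h import *
ims=[]
for n in ["scene","side"]:
    im,d=arm.grab_frame(n); ims.append(im); np.savez(f"pics/{n}0.npz",im=im,d=d)
    print(n,cal(n)[1],arm.get_calibration(n).keys())
    for t in ["kit_bay","kit_seat","bottle_c","cradle","box_wide_c","box_mid_c","box_slim_c","spot_plate_c","tube_rack_c","wash_bottle_c"]:
        for r in arm.landmark_of(t,n)[:4]:
            P=w(n,r["point"]); print(t,round(r["score"],2),P,np.round(pix(n,P)))
cv2.imwrite("pics/a.png",cv2.cvtColor(ims[0],cv2.COLOR_RGB2BGR))
cv2.imwrite("pics/b.png",cv2.cvtColor(ims[1],cv2.COLOR_RGB2BGR))
print(arm.get_state()["t"])
E
```

```text
scene [ 1.0934 -0.5119  0.9896] dict_keys(['mtx', 'origin', 'rotation'])
kit_bay 0.97 [ 0.5519 -0.036   0.0048] [316. 219.]
kit_bay 0.16 [ 0.5801 -0.3194  0.0221] [240. 287.]
kit_seat 0.95 [0.5654 0.1018 0.0109] [353. 194.]
kit_seat 0.42 [ 0.5783 -0.3235  0.0228] [238. 288.]
bottle_c 0.6 [0.519  0.3443 0.0715] [397. 131.]
cradle 0.56 [ 0.5189  0.3436 -0.0003] [394. 147.]
cradle 0.32 [0.7686 0.0195 0.0035] [388. 255.]
box_wide_c 0.82 [ 0.4357 -0.2103  0.0263] [239. 226.]
box_wide_c 0.74 [ 0.2937 -0.2231  0.0305] [205. 199.]
box_mid_c 0.67 [ 0.459  -0.3753  0.0259] [193. 269.]
box_slim_c 0.86 [ 0.5635 -0.4146  0.0267] [203. 307.]
box_slim_c 0.85 [ 0.5743 -0.3198  0.0237] [238. 285.]
box_slim_c 0.66 [ 0.7744 -0.2059  0.0474] [328. 305.]
spot_plate_c 0.56 [0.7689 0.0191 0.004 ] [388. 255.]
tube_rack_c 0.74 [ 0.7721 -0.2004  0.0491] [329. 303.]
wash_bottle_c 0.68 [0.7489 0.245  0.0616] [438. 190.]
side [ 0.222  -0.762   0.6411] dict_keys(['mtx', 'origin', 'rotation'])
kit_bay 0.76 [ 0.5497 -0.0331  0.0046] [331. 237.]
kit_bay 0.73 [ 0.7716 -0.2032  0.0521] [446. 241.]
kit_seat 0.81 [0.5668 0.1025 0.0137] [318. 205.]
bottle_c 0.9 [0.5171 0.3432 0.0734] [275. 154.]
cradle 0.58 [ 0.5133  0.3438 -0.0061] [275. 176.]
box_wide_c 0.87 [ 0.2948 -0.2216  0.0296] [250. 313.]
box_wide_c 0.63 [ 0.432  -0.2078  0.0279] [313. 290.]
box_mid_c 0.93 [ 0.4637 -0.3746  0.0286] [363. 347.]
box_slim_c 0.95 [ 0.5831 -0.3214  0.0246] [403. 308.]
box_slim_c 0.86 [ 0.566  -0.4242  0.0237] [426. 352.]
spot_plate_c 0.66 [0.7651 0.0171 0.0072] [394. 208.]
tube_rack_c 0.92 [ 0.7684 -0.2028  0.0507] [445. 242.]
wash_bottle_c 0.71 [0.7465 0.2476 0.0577] [353. 159.]
wash_bottle_c 0.56 [ 0.5145  0.3432 -0.0054] [276. 175.]
1.2
```

View pics/a.png

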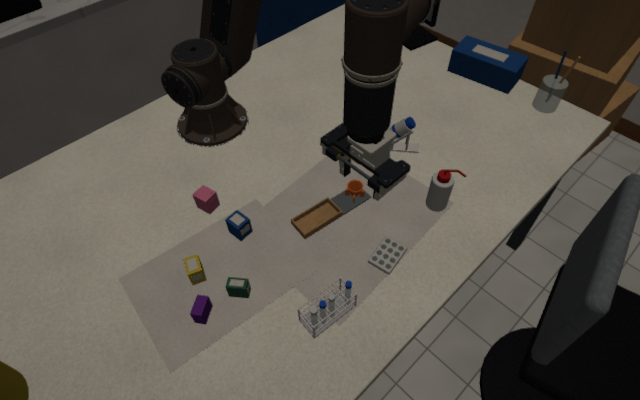

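View pics/b.png

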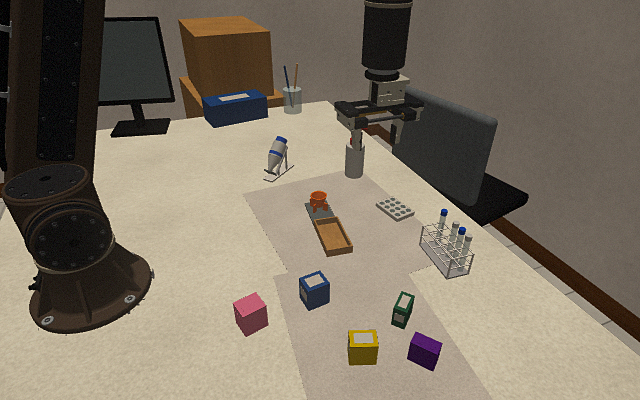

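```bash
python3 - <<'E'
from h import *
C={};
for n in ["scene","side"]:
    z=np.load(f"pics/{n}0.npz"); C[n]=(z["im"],cloud(n,z["d"]))
things={"blue":(.434,-.209,.058),"yellow":(.461,-.375,.054),"green":(.58,-.32,.050),"rack":(.77,-.2,.1)}
for k,(x,y,h) in things.items():
  for n in C:
    P=C[n][1].reshape(-1,3); m=(np.hypot(P[:,0]-x,P[:,1]-y)<.045)&(P[:,2]>.012)
    zt=np.percentile(P[m,2],90); T=P[m&(abs(P[:,2]-zt)<.008)]
    r=cv2.minAreaRect(T[:,:2].astype(np.float32)*1000); print(k,n,m.sum(),"ztop",zt,"top rect",np.round(r[0],1),np.round(r[1],1),round(r[2],1))
for n in C:
  im,P=C[n]; h=cv2.cvtColor(im,cv2.COLOR_RGB2HSV)
  D=np.hypot(P[...,0]-.518,P[...,1]-.343)<.09
  m=D&(P[...,2]>.03)
  Q=P[m]; c=Q.mean(0); ax=np.linalg.svd(Q-c)[2][0]; ax*=np.sign(ax[2]); print("bottle",n,m.sum(),c,ax,"yaw",np.degrees(np.arctan2(ax[1],ax[0])))
  cap=D&(h[...,0]>100)&(h[...,0]<130)&(h[...,1]>150)&(P[...,2]>.03); print("cap",cap.sum(),P[cap].mean(0))
  b=(np.hypot(P[...,0]-.552,P[...,1]+.036)<.09)&(h[...,0]<22)&(h[...,1]>90)&(P[...,2]>.0)&(P[...,1]<.05)
  r=cv2.minAreaRect((P[b][:,:2]*1000).astype(np.float32)); print("bay",n,b.sum(),r)
print(arm.get_calibration("wrist"), arm.pinch_z)
im,d=arm.grab_frame("wrist"); cv2.imwrite("pics/w0.png",im[...,::-1]); np.savez("pics/w0.npz",im=im,d=d)
E
```

```text
blue scene 485 ztop 0.060263379887457516 top rect [ 434.2 -209.4] [51.  45.1] 6.0
blue side 839 ztop 0.058736082389535246 top rect [ 432.6 -211.4] [50.4 46.9] 5.9
yellow scene 418 ztop 0.056546828672156824 top rect [ 464.4 -371.3] [36.1 53. ] 69.3
yellow side 917 ztop 0.05484843013740526 top rect [ 463.1 -373.6] [37.4 50.3] 68.0
green scene 393 ztop 0.05206579851479194 top rect [ 580.3 -322.6] [50.7 29.6] 39.2
green side 504 ztop 0.05073878867542988 top rect [ 578.9 -324.5] [52.6 27.9] 39.7
rack scene 603 ztop 0.10576550628008807 top rect [ 784.8 -197.4] [78.8 14.8] 86.2
rack side 754 ztop 0.10225217788000647 top rect [ 784.4 -198.1] [82.1 15.9] 84.0
bottle scene 402 [0.5387 0.3464 0.0898] [0.1837 0.3245 0.9279] yaw 60.48670752375355
cap 90 [0.5445 0.3532 0.1077]
bay scene 1127 ((576.780517578125, -35.708518981933594), (131.44822692871094, 118.44815826416016), 82.49820709228516)
bottle side 491 [0.5206 0.3348 0.0777] [0.5337 0.3712 0.7599] yaw 34.81584176438401
cap 64 [0.527  0.3448 0.1021]
bay side 1160 ((579.4722900390625, -32.837181091308594), (144.90235900878906, 123.22311401367188), 83.0923843383789)
{'mtx': array([[280.5421,   0.    , 322.2093],
       [  0.    , 280.5421, 196.6329],
       [  0.    ,   0.    ,   1.    ]]), 'origin': array([ 0.6764, -0.0804,  0.3843]), 'rotation': array([-0.3051, -0.0001, -3.1408])} -0.0188
```

View pics/w0.png

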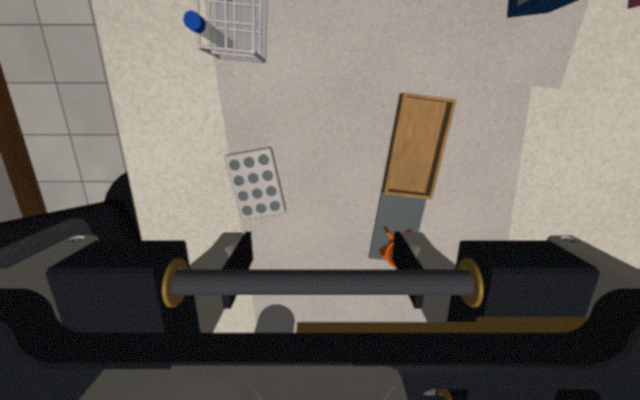

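```bash
python3 - <<'E'
from h import *
s=arm.get_state(); print(s["t"],s["eef_pos"],s["ee_rot"],s["q"],s["width"],s["force"])
def bay(n,im,P):
  h=cv2.cvtColor(im,cv2.COLOR_RGB2HSV)
  b=(abs(P[...,0]-.552)<.07)&(abs(P[...,1]+.036)<.09)&(P[...,2]>.014)&(P[...,2]<.03)&(h[...,0]<25)&(h[...,1]>60)
  r=cv2.minAreaRect((P[b][:,:2]*1000).astype(np.float32)); print("bay",n,b.sum(),np.round(r[0],1),np.round(r[1],1),round(r[2],1), "ztop",np.percentile(P[b][:,2],90))
  f=(abs(P[...,0]-.552)<.02)&(abs(P[...,1]+.036)<.04); print(" floor z",np.median(P[f][:,2]))
  c=(np.hypot(P[...,0]-.566,P[...,1]-.102)<.05)&(h[...,0]<15)&(h[...,1]>170)&(P[...,2]>.044)
  if c.sum()>10:
    r=cv2.minAreaRect((P[c][:,:2]*1000).astype(np.float32)); print(" cup rim",c.sum(),np.round(r[0],1),np.round(r[1],1),P[c][:,2].max())
for n in ["scene","side"]:
    z=np.load(f"pics/{n}0.npz"); bay(n,z["im"],cloud(n,z["d"]))
z=np.load("pics/w0.npz"); bay("wrist",z["im"],cloud("wrist",z["d"]))
for t in ["kit_bay","kit_seat"]:
    for r in arm.landmark_of(t,"wrist")[:2]: print(t,r["score"],w("wrist",r["point"]))
E
```

```text
1.25 [ 0.675  -0.      0.2266] [ 3.1415  0.     -1.5708] [ 0.2881  0.3586  0.0119 -0.     -1.2241 -0.2881] 0.08757953042853155 [ 1.0897 -0.3129 -0.4964]
bay scene 333 [552.1 -32.1] [131.2  70.3] 83.5 ztop 0.024186806380099825
 floor z 0.004633135775807096
 cup rim 63 [570.1 102.4] [39.9 45.1] 0.05448839499942415
bay side 324 [550.8 -34.7] [134.2  67.1] 83.3 ztop 0.022884276896912612
 floor z 0.003737108572222536
 cup rim 73 [566.8 100.9] [45.4 44.5] 0.051873455847307626
bay wrist 1387 [552.3 -31. ] [130.3  67. ] 83.1 ztop 0.022373386816208617
 floor z 0.0035724428148234955
 cup rim 95 [586. 105.] [10.5 36.3] 0.05153703766997658
kit_bay 0.77 [ 0.5511 -0.0292  0.0042]
kit_seat 0.95 [0.5667 0.1028 0.006 ]
```

>>> drive_tool(
  targets=[
    [-0.6, -0.9, 0, 0, 0, 0],
    [-0.6, -0.9, 0, 0, 0, 0],
    [-0.6, -0.9, 0, 0, 0, 0],
    [-0.6, -0.9, 0, 0, 0, 0],
    [-0.6, -0.9, 0, 0, 0, 0],
  ],
  claw=1,
  newtons=20,
)

```text
t: 1.98
eef_pos: [0.5541, -0.1811, 0.2268]
ee_rot: [-3.141, -0.0, -1.571]
force: [0.2, 0.6, 0.4]
width: 0.0877
```

>>> drive_tool(
  targets=[
    [-0.5, -0.9, 0, 0, 0, 0],
    [-0.5, -0.9, 0, 0, 0, 0],
    [0, 0, 0, 0, 0, 0],
  ],
)

```text
t: 2.35
eef_pos: [0.5136, -0.254, 0.2269]
ee_rot: [-3.141, -0.0, -1.574]
force: [0.1, -0.1, -0.1]
width: 0.0876
```

```bash
cat >> h.py <<'E'
def rect(P,x,y,h,r=.045,tol=.007):
    Q=P.reshape(-1,3); m=(np.hypot(Q[:,0]-x,Q[:,1]-y)<r)&(abs(Q[:,2]-h)<tol); T=Q[m]
    q=cv2.minAreaRect(T[:,:2].astype(np.float32)*1000); return int(m.sum()),"z",round(float(np.median(T[:,2])),4),np.round(q[0],1),np.round(q[1],1),round(q[2],1)
def snap(n,name):
    c=cal(n); im,d=arm.grab_frame(n); cv2.imwrite(f"pics/{name}.png",im[...,::-1]); np.savez(f"pics/{name}.npz",im=im,d=d,P=cloud(n,d,c)); return im,cloud(n,d,c)
E
python3 - <<'E'
from h import *
s=arm.get_state(); print(s["t"],s["eef_pos"],s["ee_rot"])
im,P=snap("wrist","w1")
for k,v in {"blue":(.434,-.209,.058),"yellow":(.461,-.375,.054),"green":(.58,-.323,.050)}.items(): print(k,rect(P,*v))
E
```

```text
2.35 [ 0.5136 -0.254   0.2269] [-3.1414 -0.0002 -1.5737]
blue (1394, 'z', 0.0577, array([ 433.9, -208.7]), array([50.1, 44.5]), 5.9)
yellow (1667, 'z', 0.0537, array([ 464.3, -370.4]), array([36.3, 50.2]), 69.5)
green (1098, 'z', 0.0496, array([ 580.2, -321.5]), array([50. , 28.1]), 40.0)
```

View pics/w1.png

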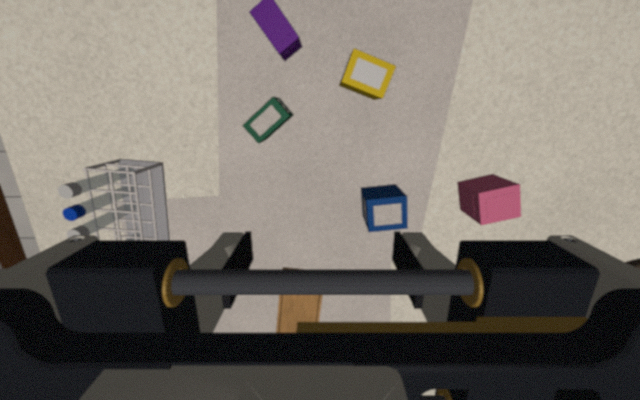

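>>> drive_tool(
  targets=[
    [-1, 0.57, -0.6, 0, 0, 0.5],
    [-1, 0.56, -0.6, 0, 0, 0.5],
    [0, 0, -1, 0, 0, 0],
    [0, 0, -1, 0, 0, 0],
    [0, 0, -0.8, 0, 0, 0],
  ],
)

```text
t: 3.02
eef_pos: [0.4353, -0.206, 0.0655]
ee_rot: [-3.141, 0.0, -1.465]
force: [0.6, 0.1, -0.4]
width: 0.0876
```

>>> drive_tool(
  targets=[
    [0, 0, -0.6, 0, 0, 0],
    [0, 0, -0.3, 0, 0, 0],
    [0, 0, 0, 0, 0, 0],
  ],
)

```text
t: 3.4
eef_pos: [0.435, -0.2065, 0.0302]
ee_rot: [3.14, 0.0, -1.465]
force: [-0.6, -0.4, 0.5]
width: 0.0874
```

>>> drive_tool(
  targets=[
    [-0.03, -0.05, 0, 0, 0, 0],
    [0, 0, 0, 0, 0, 0],
    [0, 0, 0, 0, 0, 0],
    [0, 0, 0, 0, 0, 0],
    [0, 0, 0, 0, 0, 0],
  ],
  claw=0,
  newtons=20,
)

```text
t: 4.03
eef_pos: [0.4339, -0.2089, 0.0308]
ee_rot: [-3.141, -0.0, -1.466]
force: [0.4, 0.2, 2.6]
width: 0.0498
```

>>> drive_tool(
  targets=[
    [0, 0, 0, 0, 0, 0],
    [0, 0, 0.5, 0, 0, 0],
    [0, 0, 0.5, 0, 0, 0],
  ],
)

```text
t: 4.4
eef_pos: [0.4334, -0.2088, 0.0706]
ee_rot: [3.14, 0.0, -1.466]
force: [0.1, 0.0, -0.6]
width: 0.0498
```

>>> drive_tool(
  targets=[
    [0.71, 0.89, 0, 0, 0, -0.54],
    [0.71, 0.89, 0, 0, 0, -0.54],
    [0.72, 0.89, 0, 0, 0, -0.54],
    [0.71, 0.89, 0, 0, 0, -0.54],
    [0, 0, 0, 0, 0, 0],
  ],
)

```text
t: 5.03
eef_pos: [0.5497, -0.0642, 0.0701]
ee_rot: [-3.141, 0.0, -1.69]
force: [-0.8, 0.0, -1.5]
width: 0.0502
```

>>> drive_tool(
  targets=[
    [0, 0, -0.3, 0, 0, 0],
    [0, 0, 0, 0, 0, 0],
  ],
)

```text
t: 5.28
eef_pos: [0.546, -0.0672, 0.057]
ee_rot: [3.139, -0.001, -1.693]
force: [0.6, -0.3, -1.0]
width: 0.0496
```

```bash
python3 - <<'E'
from h import *
s=arm.get_state(); print(s["t"],s["eef_pos"],s["ee_rot"],s["force"])
z=np.load("pics/scene0.npz"); 
for n in ["scene","side"]:
    im,P=snap(n,n+"1"); print(n,"box",rect(P,.548,-.066,s["eef_pos"][2]+.028,tol=.006))
im,P=snap("wrist","w2")
a=np.load("pics/scene1.npz")["im"][150:280,240:420,::-1]; b=np.load("pics/side1.npz")["im"][160:290,240:420,::-1]
cv2.imwrite("pics/v1.png",cv2.resize(np.hstack([a,b]),None,fx=2.2,fy=2.2,interpolation=cv2.INTER_CUBIC))
E
```

```text
5.275 [ 0.546  -0.0672  0.057 ] [ 3.1386 -0.0007 -1.6932] [ 0.609  -0.3283 -0.9792]
scene box (54, 'z', 0.0841, array([543.1, -81.2]), array([26.4, 67.7]), 66.7)
side box (310, 'z', 0.0845, array([546.4, -70.7]), array([48.1, 85. ]), 87.2)
```

View pics/v1.png

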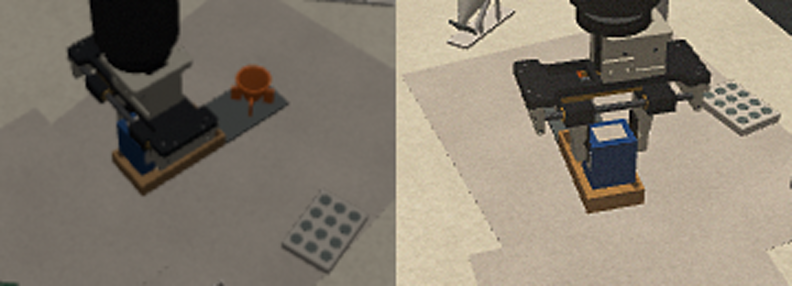

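>>> drive_tool(
  targets=[
    [0, 0, 0, 0, 0, 0],
    [0, 0, -0.25, 0, 0, 0],
    [0, 0, -0.2, 0, 0, 0],
    [0, 0, -0.1, 0, 0, 0],
    [0, 0, 0, 0, 0, 0],
  ],
)

```text
t: 6.05
eef_pos: [0.5475, -0.0665, 0.036]
ee_rot: [3.141, -0.0, -1.692]
force: [-0.4, -0.1, -0.5]
width: 0.0499
```

>>> drive_tool(
  targets=[
    [0, 0, -0.05, 0, 0, 0],
    [0, 0, 0, 0, 0, 0],
  ],
)

```text
t: 6.3
eef_pos: [0.548, -0.0664, 0.0348]
ee_rot: [-3.141, 0.0, -1.692]
force: [-0.2, 1.3, 1.0]
width: 0.05
```

>>> drive_tool(
  targets=[
    [0, 0, 0, 0, 0, 0],
    [0, 0, 0, 0, 0, 0],
    [0, 0, 0.6, 0, 0, 0],
    [0, 0, 1, 0, 0, 0],
    [-0.26, -0.95, 0.9, 0, 0, -0.28],
  ],
  claw=1,
)

```text
t: 6.92
eef_pos: [0.5382, -0.1036, 0.1359]
ee_rot: [-3.141, 0.0, -1.719]
force: [0.5, -1.2, -0.6]
width: 0.0868
```

>>> drive_tool(
  targets=[
    [-0.26, -0.95, 0, 0, 0, -0.28],
    [-0.26, -0.95, 0, 0, 0, -0.28],
    [-0.26, -0.95, 0, 0, 0, -0.28],
    [-0.26, -0.95, 0, 0, 0, -0.28],
    [-0.26, -0.95, 0, 0, 0, -0.28],
  ],
)

```text
t: 7.55
eef_pos: [0.485, -0.2956, 0.1347]
ee_rot: [-3.141, 0.0, -1.869]
force: [1.1, -0.0, -0.8]
width: 0.0874
```

>>> drive_tool(
  targets=[
    [-0.26, -0.95, -0.5, 0, 0, -0.28],
    [-0.26, -0.95, -0.5, 0, 0, -0.28],
    [0, 0, 0, 0, 0, 0],
  ],
)

```text
t: 7.92
eef_pos: [0.4625, -0.3719, 0.0925]
ee_rot: [3.138, 0.0, -1.931]
force: [-0.2, -0.1, -0.2]
width: 0.0876
```

>>> drive_tool(
  targets=[
    [0, 0, -0.6, 0, 0, 0],
    [0, 0, -0.6, 0, 0, 0],
    [0, 0, -0.44, 0, 0, 0],
    [0, 0, 0, 0, 0, 0],
  ],
)

```text
t: 8.43
eef_pos: [0.4641, -0.3696, 0.0282]
ee_rot: [3.139, 0.0, -1.926]
force: [0.1, -0.1, 0.0]
width: 0.0878
```

>>> drive_tool(
  targets=[
    [0, 0, 0, 0, 0, 0],
    [0, 0, 0, 0, 0, 0],
    [0, 0, 0, 0, 0, 0],
    [0, 0, 0, 0, 0, 0],
    [0, 0, 0, 0, 0, 0],
  ],
  claw=0,
)

```text
t: 9.05
eef_pos: [0.4646, -0.3705, 0.0292]
ee_rot: [-3.141, -0.0, -1.927]
force: [-0.1, 1.2, 2.6]
width: 0.0502
```

>>> drive_tool(
  targets=[
    [0, 0, 0.6, 0, 0, 0],
    [0, 0, 0.7, 0, 0, 0],
    [0, 0, 0.7, 0, 0, 0],
  ],
)

```text
t: 9.43
eef_pos: [0.4643, -0.3703, 0.1095]
ee_rot: [3.141, 0.0, -1.927]
force: [1.4, -0.1, -1.0]
width: 0.0503
```

```bash
python3 - <<'E'
from h import *
for n in ["scene","side"]:
    im,P=snap(n,n+"2"); print(n,"blue",rect(P,.548,-.066,.062,tol=.006), "bay",rect(P,.552,-.031,.022,r=.08,tol=.005))
E
```

```text
scene blue (277, 'z', 0.0624, array([548.9, -66.5]), array([46., 52.]), 82.6) bay (275, 'z', 0.0217, array([552. , -32.1]), array([132.7,  70.9]), 83.5)
side blue (242, 'z', 0.0616, array([546.1, -69.1]), array([46.9, 46.8]), 82.8) bay (270, 'z', 0.0211, array([550.9, -33.5]), array([135.5,  66.2]), 82.8)
```

>>> drive_tool(
  targets=[
    [0.25, 0.96, 0, 0, 0, 0.25],
    [0.25, 0.96, 0, 0, 0, 0.25],
    [0.25, 0.96, 0, 0, 0, 0.25],
    [0.25, 0.96, 0, 0, 0, 0.25],
    [0.25, 0.96, 0, 0, 0, 0.25],
  ],
)

```text
t: 10.15
eef_pos: [0.5143, -0.1771, 0.1083]
ee_rot: [3.141, -0.0, -1.795]
force: [-0.2, 0.3, -0.1]
width: 0.05
```

>>> drive_tool(
  targets=[
    [0.25, 0.97, 0, 0, 0, 0.25],
    [0.25, 0.97, 0, 0, 0, 0.25],
    [0.24, 0.97, 0, 0, 0, 0.25],
    [0.23, 0.97, 0, 0, 0, 0.25],
    [0, 0, 0, 0, 0, 0],
  ],
)

```text
t: 10.78
eef_pos: [0.5537, -0.021, 0.1083]
ee_rot: [3.141, -0.0, -1.688]
force: [0.1, 0.7, -0.7]
width: 0.0498
```

>>> drive_tool(
  targets=[
    [0, 0, -0.2, 0, 0, 0],
    [0, 0, -0.4, 0, 0, 0],
    [0, 0, -0.5, 0, 0, 0],
    [0, 0, -0.4, 0, 0, 0],
    [0, 0, 0, 0, 0, 0],
  ],
)

```text
t: 11.4
eef_pos: [0.552, -0.0241, 0.0471]
ee_rot: [3.138, -0.001, -1.692]
force: [0.2, -0.4, -1.0]
width: 0.0499
```

>>> drive_tool(
  targets=[
    [0, 0, -0.25, 0, 0, 0],
    [0, 0, -0.1, 0, 0, 0],
    [0, 0, -0.05, 0, 0, 0],
    [0, 0, 0, 0, 0, 0],
  ],
)

```text
t: 11.9
eef_pos: [0.5536, -0.0231, 0.0333]
ee_rot: [-3.141, 0.0, -1.691]
force: [0.2, -0.3, -0.5]
width: 0.0496
```

>>> drive_tool(
  targets=[
    [0, 0, -0.02, 0, 0, 0],
    [0, 0, 0, 0, 0, 0],
  ],
)

```text
t: 12.15
eef_pos: [0.5537, -0.0231, 0.0332]
ee_rot: [-3.141, 0.0, -1.691]
force: [-2.9, 0.8, 9.0]
width: 0.0498
```

>>> drive_tool(
  targets=[
    [0, 0, 0, 0, 0, 0],
    [0, 0, 0, 0, 0, 0],
    [0, 0, 0.6, 0, 0, 0],
    [0, 0, 1, 0, 0, 0],
    [0.1, -0.93, 0.9, 0, 0, 0.97],
  ],
  claw=1,
)

```text
t: 12.78
eef_pos: [0.5577, -0.0595, 0.1334]
ee_rot: [-3.141, 0.0, -1.585]
force: [1.2, -0.3, -0.7]
width: 0.087
```

>>> drive_tool(
  targets=[
    [0.08, -0.93, 0, 0, 0, 0.97],
    [0.08, -0.93, 0, 0, 0, 0.97],
    [0.08, -0.93, 0, 0, 0, 0.97],
    [0.08, -0.93, 0, 0, 0, 0.97],
    [0.08, -0.93, 0, 0, 0, 0.98],
  ],
)

```text
t: 13.4
eef_pos: [0.5734, -0.2477, 0.132]
ee_rot: [3.141, 0.0, -1.077]
force: [1.0, 0.2, -0.4]
width: 0.0877
```

>>> drive_tool(
  targets=[
    [0.08, -0.94, -0.5, 0, 0, 0.98],
    [0.09, -0.94, -0.5, 0, 0, 0.98],
    [0, 0, 0, 0, 0, 0],
  ],
)

```text
t: 13.78
eef_pos: [0.5787, -0.3235, 0.0895]
ee_rot: [3.139, 0.003, -0.878]
force: [-0.8, 0.5, -0.1]
width: 0.0878
```

>>> drive_tool(
  targets=[
    [0, 0, -0.6, 0, 0, 0],
    [0, 0, -0.6, 0, 0, 0],
    [0, 0, -0.43, 0, 0, 0],
    [0, 0, 0, 0, 0, 0],
  ],
)

```text
t: 14.28
eef_pos: [0.5795, -0.321, 0.0258]
ee_rot: [3.14, 0.002, -0.875]
force: [0.0, 1.4, 0.1]
width: 0.0875
```

>>> drive_tool(
  targets=[
    [0, 0, 0, 0, 0, 0],
    [0, 0, 0, 0, 0, 0],
    [0, 0, 0, 0, 0, 0],
    [0, 0, 0, 0, 0, 0],
    [0, 0, 0, 0, 0, 0],
  ],
  claw=0,
)

```text
t: 14.9
eef_pos: [0.5802, -0.3217, 0.0273]
ee_rot: [-3.141, -0.0, -0.875]
force: [-0.2, -0.0, 2.6]
width: 0.0497
```

>>> drive_tool(
  targets=[
    [0, 0, 0.6, 0, 0, 0],
    [0, 0, 0.7, 0, 0, 0],
    [0, 0, 0.7, 0, 0, 0],
  ],
)

```text
t: 15.28
eef_pos: [0.5799, -0.3215, 0.1075]
ee_rot: [3.141, 0.001, -0.876]
force: [0.3, -0.1, -0.5]
width: 0.0501
```

```bash
python3 - <<'E'
from h import *
for n in ["scene","side"]:
    im,P=snap(n,n+"3"); print(n,"blue",rect(P,.548,-.066,.062,r=.032,tol=.004),"yellow",rect(P,.5533,-.023,.058,r=.032,tol=.0025), "bay",rect(P,.552,-.031,.022,r=.08,tol=.005))
a=np.load("pics/scene3.npz")["im"][170:260,260:380,::-1]; b=np.load("pics/side3.npz")["im"][180:270,270:390,::-1]
cv2.imwrite("pics/v2.png",cv2.resize(np.hstack([a,b]),None,fx=3.3,fy=3.3,interpolation=cv2.INTER_CUBIC))
E
```

```text
scene blue (269, 'z', 0.0624, array([549.4, -62.4]), array([55.5, 51.4]), 80.5) yellow (171, 'z', 0.0586, array([554.2, -30. ]), array([47.2, 51.1]), 85.9) bay (269, 'z', 0.0219, array([553., -32.]), array([131.6,  68.7]), 82.6)
side blue (261, 'z', 0.0615, array([548. , -63.1]), array([57.6, 50.7]), 80.2) yellow (152, 'z', 0.0579, array([552.4, -29.7]), array([42.6, 49.2]), 82.3) bay (239, 'z', 0.0213, array([550.7, -34.8]), array([132.6,  65.8]), 83.2)
```

View pics/v2.png

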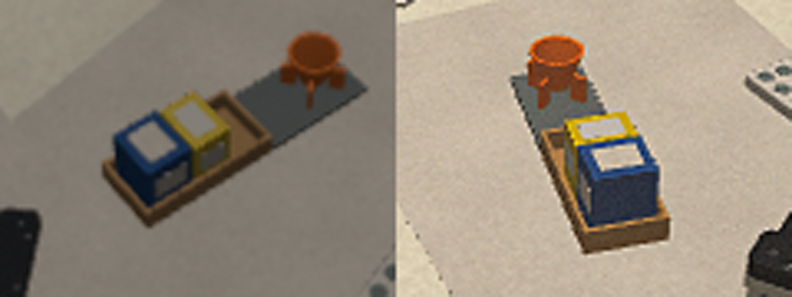

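>>> drive_tool(
  targets=[
    [-0.06, 0.93, 0, 0, 0, -0.87],
    [-0.06, 0.93, 0, 0, 0, -0.87],
    [-0.06, 0.93, 0, 0, 0, -0.87],
    [-0.06, 0.93, 0, 0, 0, -0.87],
    [-0.06, 0.93, 0, 0, 0, -0.87],
  ],
)

```text
t: 16.0
eef_pos: [0.5676, -0.1344, 0.1063]
ee_rot: [3.141, 0.0, -1.334]
force: [0.7, -0.4, 0.1]
width: 0.0499
```

>>> drive_tool(
  targets=[
    [-0.06, 0.93, 0, 0, 0, -0.86],
    [-0.07, 0.93, 0, 0, 0, -0.86],
    [-0.07, 0.92, 0, 0, 0, -0.86],
    [-0.07, 0.92, 0, 0, 0, -0.86],
    [0, 0, 0, 0, 0, 0],
  ],
)

```text
t: 16.62
eef_pos: [0.557, 0.0144, 0.1065]
ee_rot: [3.141, 0.0, -1.689]
force: [-0.4, -0.3, -0.6]
width: 0.0496
```

>>> drive_tool(
  targets=[
    [0, 0, -0.2, 0, 0, 0],
    [0, 0, -0.4, 0, 0, 0],
    [0, 0, -0.5, 0, 0, 0],
    [0, 0, -0.3, 0, 0, 0],
    [0, 0, 0, 0, 0, 0],
  ],
)

```text
t: 17.25
eef_pos: [0.5565, 0.0115, 0.0495]
ee_rot: [3.139, -0.001, -1.692]
force: [-0.1, 0.6, -1.2]
width: 0.0498
```

>>> drive_tool(
  targets=[
    [0, 0, -0.2, 0, 0, 0],
    [0, 0, -0.2, 0, 0, 0],
    [0, 0, -0.1, 0, 0, 0],
    [0, 0, 0, 0, 0, 0],
    [0, 0, 0, 0, 0, 0],
  ],
)

```text
t: 17.88
eef_pos: [0.5575, 0.0125, 0.031]
ee_rot: [-3.141, 0.0, -1.691]
force: [-0.1, -0.9, -0.6]
width: 0.0504
```

>>> drive_tool(
  targets=[
    [0, 0, 0, 0, 0, 0],
    [0, 0, 0, 0, 0, 0],
    [0, 0, 0.6, 0, 0, 0],
    [0, 0, 1, 0, 0, 0],
    [0, 0, 1, 0, 0, 0],
  ],
  claw=1,
)

```text
t: 18.5
eef_pos: [0.5572, 0.0123, 0.136]
ee_rot: [3.141, -0.0, -1.691]
force: [0.9, 0.1, 0.3]
width: 0.0869
```

>>> drive_tool(
  targets=[
    [0, 0.5, 1, 0, 0, 0],
    [0, 1, 0.8, 0, 0, 0],
    [0, 1, 0.5, 0, 0, 0],
    [0, 0.5, 0.3, 0, 0, 0],
    [0, 0, 0, 0, 0, 0],
  ],
)

```text
t: 19.12
eef_pos: [0.5576, 0.1335, 0.2395]
ee_rot: [-3.141, 0.001, -1.689]
force: [0.0, -1.4, -1.0]
width: 0.0874
```

```bash
python3 - <<'E'
from h import *
s=arm.get_state(); print(s["t"],s["eef_pos"],s["ee_rot"])
im,P=snap("wrist","w4")
print("cup",rect(P,.568,.104,.049,r=.03,tol=.004))
for k,x,y,h in [("green",.5575,.0122,.054),("yellow",.5533,-.0231,.058),("blue",.548,-.0662,.062)]: print(k,rect(P,x,y,h,r=.032,tol=.002))
for r in arm.landmark_of("kit_seat","wrist")[:1]: print("seat",r["score"],w("wrist",r["point"]))
for n in ["scene","side"]:
  im,P=snap(n,n+"4"); h=cv2.cvtColor(im,cv2.COLOR_RGB2HSV)
  for r in arm.landmark_of("bottle_c",n)[:1]+arm.landmark_of("cradle",n)[:1]: print(n,r["score"],w(n,r["point"]))
  for r in arm.cut_out("bottle_c",n)[:1]:
    m=r["pixels"]&(P[...,2]>.02); Q=P[m]; Q=Q[np.hypot(Q[:,0]-.518,Q[:,1]-.343)<.09]
    c=np.median(Q,0); ax=np.linalg.svd(Q-Q.mean(0),full_matrices=False)[2][0]; ax*=np.sign(ax[2]); print(n,len(Q),c,ax,np.degrees(np.arctan2(ax[1],ax[0])))
cv2.imwrite("pics/v3.png",np.vstack([cv2.resize(np.hstack([np.load("pics/scene4.npz")["im"][95:185,360:460],np.load("pics/side4.npz")["im"][115:205,230:330]]),(640,288))[...,::-1],np.load("pics/w4.npz")["im"][:300,:,::-1]]))
E
```

```text
19.125 [0.5576 0.1335 0.2395] [-3.1408  0.0006 -1.6894]
cup (445, 'z', 0.0491, array([569. , 105.4]), array([45.2, 45.9]), 83.6)
green (1214, 'z', 0.0537, array([557.9,   7.6]), array([39.5, 49.6]), 83.8)
yellow (1745, 'z', 0.0576, array([554. , -28.1]), array([46.2, 49.6]), 83.6)
blue (534, 'z', 0.0615, array([551.1, -48.4]), array([10.4, 49.8]), 82.9)
seat 0.75 [0.5639 0.1009 0.0071]
scene 0.79 [0.5193 0.341  0.0745]
scene 0.68 [0.5171 0.3454 0.0015]
scene 368 [0.5337 0.3392 0.0952] [0.5411 0.5053 0.6723] 43.03836892248248
side 0.93 [0.5169 0.3442 0.0729]
side 0.7 [ 0.7675 -0.2044  0.0503]
  return _methods._mean(a, axis=axis, dtype=dtype,
  ret = um.true_divide(
<stdin>:12: RuntimeWarning: Mean of empty slice.
Traceback (most recent call last):
IndexError: index 0 is out of bounds for axis 0 with size 0
```

>>> drive_tool(
  targets=[
    [-0.2, 0.9, 0.1, 0, 0, 0.5],
    [-0.2, 0.9, 0.1, 0, 0, 0.5],
    [-0.2, 0.9, 0.1, 0, 0, 0.15],
    [-0.2, 0.9, 0.1, 0, 0, 0],
    [-0.2, 0.9, 0, 0, 0, 0],
  ],
)

```text
t: 20.25
eef_pos: [0.5172, 0.3135, 0.2554]
ee_rot: [-3.141, 0.0, -1.571]
force: [0.4, 0.1, -0.3]
width: 0.0877
```

>>> drive_tool(
  targets=[
    [0, 0, 0, 0, 0, 0],
    [0, 0, 0, 0, 0, 0],
  ],
)

```text
t: 20.5
eef_pos: [0.5173, 0.3122, 0.2548]
ee_rot: [3.141, -0.0, -1.57]
force: [-0.3, 0.0, 0.1]
width: 0.088
```

```bash
python3 - <<'E'
from h import *
s=arm.get_state(); print(s["t"],s["eef_pos"],s["ee_rot"])
im,P=snap("wrist","w5")
for n in ["scene","side"]: snap(n,n+"5")
v=np.hstack([np.load("pics/scene5.npz")["im"][95:185,360:460],np.load("pics/side5.npz")["im"][115:205,230:330]])
cv2.imwrite("pics/v3.png",np.vstack([cv2.resize(v,(640,288))[...,::-1],np.load("pics/w5.npz")["im"][:300,:,::-1]]))
E
```

```text
20.5 [0.5173 0.3122 0.2548] [ 3.1413 -0.0004 -1.5704]
```

View pics/v3.png

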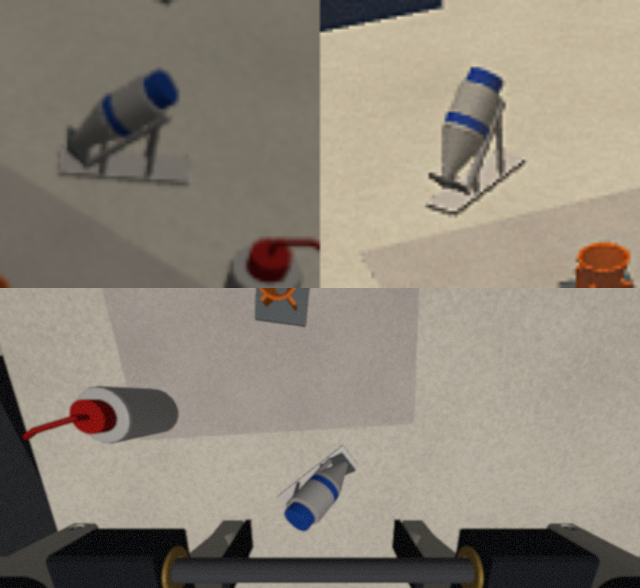

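```bash
cat > fit.py <<'E'
from h import *
from scipy.optimize import least_squares
def dist(Q,tip,a):
    t=(Q-tip)@a; r=np.linalg.norm(Q-tip-np.outer(t,a),axis=1)
    prof=np.array([[0,0],[0,.005],[.047,.022],[.097,.022],[.097,.018],[.113,.018],[.113,0]])
    d=np.full(len(Q),9.)
    for p,q in zip(prof[:-1],prof[1:]):
        e=q-p; X=np.stack([t,r],1)-p; k=np.clip(X@e/(e@e),0,1); d=np.minimum(d,np.linalg.norm(X-np.outer(k,e),axis=1))
    return d
if __name__=="__main__":
  for n in ["wrist","scene","side"]:
    P=np.load("pics/"+{"wrist":"w5"}.get(n,n+"5")+".npz")["P"].reshape(-1,3)
    Q=P[(np.hypot(P[:,0]-.52,P[:,1]-.345)<.075)&(P[:,2]>.045)&(P[:,2]<.13)]
    def f(p):
        a=np.array([np.sin(p[4])*np.cos(p[3]),np.sin(p[4])*np.sin(p[3]),np.cos(p[4])]); return dist(Q,p[:3]-.0565*a,a)*1000
    best=min((least_squares(f,[.518,.343,.072,y,.785],loss="soft_l1",x_scale=[.01,.01,.01,.2,.2]) for y in (.6,.8,1.0)),key=lambda r:r.cost)
    r=best; print(n,len(Q),r.x[:3],"yaw,lean",np.degrees(r.x[3:]),"med resid mm",np.median(f(r.x)))
E
python3 fit.py
```

```text
wrist 2330 [0.5191 0.3463 0.0712] yaw,lean [38.7976 45.2937] med resid mm 0.322303012503241
scene 464 [0.5193 0.3459 0.0715] yaw,lean [38.1482 44.711 ] med resid mm 1.417258287553385
side 435 [0.5185 0.3432 0.0703] yaw,lean [38.2344 45.7709] med resid mm 1.3963027085306285
```

>>> drive_tool(
  targets=[
    [0.1, 0.17, 0, 0, 0, -0.95],
    [0.1, 0.17, 0, 0, 0, -0.95],
    [0.1, 0.17, 0, 0, 0, -0.95],
    [0.1, 0.17, 0, 0, 0, -0.95],
    [0.1, 0.17, 0, 0, 0, -0.95],
  ],
)

```text
t: 21.28
eef_pos: [0.5378, 0.3458, 0.2551]
ee_rot: [-3.142, 0.0, -2.073]
force: [-0.4, 0.2, 0.4]
width: 0.0875
```

>>> drive_tool(
  targets=[
    [0.1, 0.17, 0, 0, 0, -0.95],
    [0.1, 0.18, 0, 0, 0, -0.95],
    [0.1, 0.18, 0, 0, 0, -0.95],
    [0.14, 0.18, 0, 0, 0, -0.95],
    [0, 0, 0, 0, 0, 0],
  ],
)

```text
t: 21.9
eef_pos: [0.5554, 0.3743, 0.2547]
ee_rot: [-3.142, -0.0, -2.466]
force: [-0.1, 0.6, -0.2]
width: 0.0874
```

>>> drive_tool(
  targets=[
    [0, 0, -0.4, -0.52, 0.65, 0],
    [0, 0, -0.6, -0.52, 0.65, 0],
    [0, 0, -0.6, -0.52, 0.65, 0],
    [0, 0, -0.6, -0.52, 0.65, 0],
    [0, 0, 0, 0, 0, 0],
  ],
)

```text
t: 22.52
eef_pos: [0.5543, 0.3737, 0.1625]
ee_rot: [3.141, -0.356, -2.465]
force: [0.0, -0.2, -0.2]
width: 0.0878
```

```bash
python3 - <<'E'
from h import *
s=arm.get_state(); R=Ro.from_euler("xyz",s["ee_rot"]).as_matrix(); print(s["t"],s["eef_pos"],s["q"]); print(R)
g=np.array([.5281,.3533,.0715]); print((g-s["eef_pos"])/.04)
E
```

```text
22.525 [0.5543 0.3737 0.1625] [ 0.8482  0.6142  0.2554 -0.0603 -1.5633 -1.7315]
[[-0.7309 -0.6258 -0.2724]
 [-0.5867  0.78   -0.2177]
 [ 0.3487  0.0007 -0.9372]]
[-0.6558 -0.5092 -2.2761]
```

>>> drive_tool(
  targets=[
    [-0.17, -0.14, -0.6, 0, 0, 0],
    [-0.2, -0.16, -0.7, 0, 0, 0],
    [-0.18, -0.14, -0.65, 0, 0, 0],
    [-0.12, -0.1, -0.43, 0, 0, 0],
    [0, 0, 0, 0, 0, 0],
  ],
)

```text
t: 23.15
eef_pos: [0.5278, 0.3525, 0.0725]
ee_rot: [3.141, -0.348, -2.465]
force: [0.6, 0.4, 0.9]
width: 0.0876
```

>>> drive_tool(
  targets=[
    [0, 0, 0, 0, 0, 0],
    [0, 0, 0, 0, 0, 0],
    [0, 0, 0, 0, 0, 0],
    [0, 0, 0, 0, 0, 0],
    [0, 0, 0, 0, 0, 0],
  ],
  claw=0,
  newtons=25,
)

```text
t: 23.78
eef_pos: [0.5283, 0.3532, 0.0718]
ee_rot: [3.141, -0.349, -2.466]
force: [0.6, 0.0, 1.2]
width: 0.0434
```

>>> drive_tool(
  targets=[
    [0, 0, 0.3, 0, 0, 0],
    [0, 0, 0.6, 0, 0, 0],
    [0, 0, 0.8, 0, 0, 0],
    [0, 0, 0.8, 0, 0, 0],
    [0, 0, 0, 0, 0, 0],
  ],
)

```text
t: 24.4
eef_pos: [0.5295, 0.3542, 0.1755]
ee_rot: [3.141, -0.343, -2.466]
force: [0.6, -0.1, -1.4]
width: 0.0436
```

>>> drive_tool(
  targets=[
    [0, 0, 0, 0.58, -0.73, 0],
    [0, 0, 0, 0.59, -0.73, 0],
    [0, 0, 0, 0.58, -0.73, 0],
    [0, 0, 0, 0.59, -0.73, 0],
    [0, 0, 0, 0.58, -0.73, 0],
  ],
)

```text
t: 25.02
eef_pos: [0.5279, 0.353, 0.1718]
ee_rot: [3.141, 0.144, -2.466]
force: [-0.2, 0.3, -1.6]
width: 0.0436
```

>>> drive_tool(
  targets=[
    [0, 0, 0, 0.59, -0.73, 0],
    [0, 0, 0, 0.58, -0.73, 0],
    [0, 0, 0, 0.59, -0.74, 0],
    [0, 0, 0, 0, 0, 0],
  ],
)

```text
t: 25.52
eef_pos: [0.5255, 0.3496, 0.1694]
ee_rot: [-3.14, 0.431, -2.466]
force: [-0.1, -0.0, -1.1]
width: 0.0434
```

```bash
python3 - <<'E'
from fit import *
s=arm.get_state(); R=Ro.from_euler("xyz",s["ee_rot"]).as_matrix(); print(s["t"],s["eef_pos"],s["width"],s["q"]); print(R)
g=s["eef_pos"]-.0188*R[:,2]
for n in ["scene","side"]:
    im,P=snap(n,n+"6")
    P=P.reshape(-1,3); h=cv2.cvtColor(im,cv2.COLOR_RGB2HSV)
    T0=g-[0,0,.082]
    Q=P[(np.hypot(P[:,0]-g[0],P[:,1]-g[1])<.03)&(P[:,2]>T0[2]-.01)&(P[:,2]<g[2]-.025)]
    def f(p):
        a=np.array([p[2],p[3],1]); a/=np.linalg.norm(a); return dist(Q,np.array([p[0],p[1],p[4]]),a)*1000
    r=least_squares(f,[g[0],g[1],0,0,T0[2]],loss="soft_l1",x_scale=[.01,.01,.1,.1,.01]); print(n,len(Q),"tip",r.x[[0,1,4]],"expected",T0,"lean deg",np.degrees(r.x[2:4]),"res",np.median(f(r.x)))
a=np.load("pics/scene6.npz")["im"][70:190,330:460,::-1]; b=np.load("pics/side6.npz")["im"][70:190,210:340,::-1]
cv2.imwrite("pics/v4.png",cv2.resize(np.hstack([a,b]),None,fx=3,fy=3,interpolation=cv2.INTER_CUBIC))
E
```

```text
25.525 [0.5255 0.3496 0.1694] 0.04343063132550546 [ 0.9546  0.1102 -0.6682  0.3091 -0.3931 -2.1118]
[[-0.7086 -0.6252  0.3272]
 [-0.5684  0.7805  0.2604]
 [-0.4181 -0.0015 -0.9084]]
scene 94 tip [0.5183 0.3439 0.1052] expected [0.5193 0.3447 0.1045] lean deg [0.2335 0.9316] res 0.6358302728046192
side 136 tip [0.5183 0.3419 0.1072] expected [0.5193 0.3447 0.1045] lean deg [1.6764 2.5414] res 0.8266927936620896
```

View pics/v4.png

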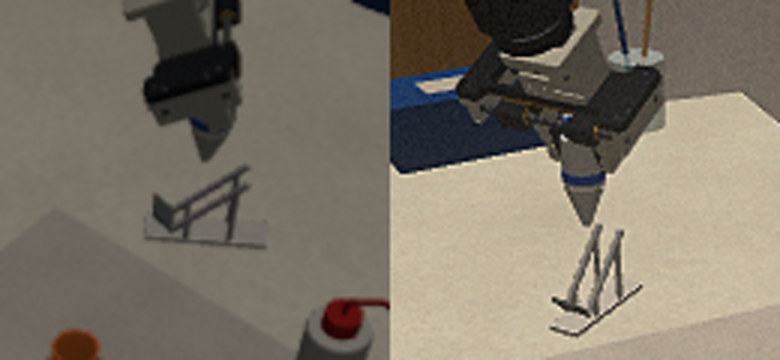

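>>> drive_tool(
  targets=[
    [0, 0, 0, 0, 0, 0.9],
    [0, 0, 0, 0, 0, 0.9],
    [0, 0, 0, 0, 0, 0.9],
    [0, 0, 0, 0, 0, 0.9],
    [0, 0, 0, 0, 0, 0],
  ],
)

```text
t: 26.25
eef_pos: [0.53, 0.3544, 0.1727]
ee_rot: [3.141, 0.437, -2.091]
force: [0.9, 0.1, -0.4]
width: 0.044
```

>>> drive_tool(
  targets=[
    [0, 0, 0, 0, 0, 0.8],
    [0, 0, 0, 0, 0, 0.8],
    [0, 0, 0, 0, 0, 0.8],
    [0, 0, 0, 0, 0, 0],
    [0, 0, 0, 0, 0, 0],
  ],
)

```text
t: 26.88
eef_pos: [0.5282, 0.3531, 0.1715]
ee_rot: [3.141, 0.435, -1.841]
force: [-0.1, 0.6, -0.6]
width: 0.0436
```

```bash
python3 - <<'E'
from h import *
s=arm.get_state(); R=Ro.from_euler("xyz",s["ee_rot"]).as_matrix(); print(s["t"],s["eef_pos"],s["width"],s["q"]); print(R, R[:,2]@[0,0,-1])
E
```

```text
26.875 [0.5282 0.3531 0.1715] 0.043552133010889976 [ 0.7412  0.1914 -0.2995 -0.3408 -0.7342 -0.7968]
[[-0.242  -0.9638  0.1122]
 [-0.874   0.2667  0.4063]
 [-0.4215  0.0003 -0.9068]] 0.906845950672642
```

>>> drive_tool(
  targets=[
    [0.15, -0.8, 0, 0, 0, 0],
    [0.15, -0.9, 0, 0, 0, 0],
    [0.15, -0.9, 0, 0, 0, 0],
    [0.15, -0.9, 0, 0, 0, 0],
    [0.15, -0.9, 0, 0, 0, 0],
  ],
)

```text
t: 27.5
eef_pos: [0.5579, 0.1762, 0.1718]
ee_rot: [-3.141, 0.435, -1.839]
force: [0.6, 0.1, -0.9]
width: 0.0435
```

>>> drive_tool(
  targets=[
    [0.15, -0.9, 0, 0, 0, 0],
    [0.16, -0.7, 0, 0, 0, 0],
    [0, 0, 0, 0, 0, 0],
    [0, 0, -0.4, 0, 0, 0],
    [0, 0, -0.3, 0, 0, 0],
  ],
)

```text
t: 28.12
eef_pos: [0.5696, 0.114, 0.1422]
ee_rot: [3.14, 0.435, -1.838]
force: [-0.2, 0.3, -1.6]
width: 0.0436
```

>>> drive_tool(
  targets=[
    [0, 0, 0, 0, 0, 0],
    [0, 0, 0, 0, 0, 0],
  ],
)

```text
t: 28.38
eef_pos: [0.5706, 0.1136, 0.1436]
ee_rot: [-3.141, 0.436, -1.837]
force: [1.5, -0.2, -1.5]
width: 0.0436
```

```bash
python3 - <<'E'
from fit import *
s=arm.get_state(); R=Ro.from_euler("xyz",s["ee_rot"]).as_matrix(); print(s["t"],s["eef_pos"],s["width"],s["q"])
g=s["eef_pos"]-.0188*R[:,2]; T0=g-[0,0,.082]
for n in ["scene","side"]:
    im,P=snap(n,n+"7"); I=P; h=cv2.cvtColor(im,cv2.COLOR_RGB2HSV)
    P=P.reshape(-1,3)
    Q=P[(np.hypot(P[:,0]-g[0],P[:,1]-g[1])<.03)&(P[:,2]>max(T0[2]-.01,.056))&(P[:,2]<g[2]-.025)]
    def f(p):
        a=np.array([p[2],p[3],1]); a/=np.linalg.norm(a); return dist(Q,np.array([p[0],p[1],p[4]]),a)*1000
    r=least_squares(f,[g[0],g[1],0,0,T0[2]],loss="soft_l1",x_scale=[.01,.01,.1,.1,.01]); print(n,len(Q),"tip",r.x[[0,1,4]],"expected",T0,"lean",np.degrees(r.x[2:4]),"res",np.median(f(r.x)))
    print(" cup",rect(I,.5687,.1052,.049,r=.03,tol=.005))
a=np.load("pics/scene7.npz")["im"][110:230,280:410,::-1]; b=np.load("pics/side7.npz")["im"][130:250,255:385,::-1]
cv2.imwrite("pics/v5.png",cv2.resize(np.hstack([a,b]),None,fx=3,fy=3,interpolation=cv2.INTER_CUBIC))
E
```

```text
28.375 [0.5706 0.1136 0.1436] 0.04358381197271042 [ 0.2501  0.2285 -0.2658 -0.4831 -0.9102 -0.2482]
scene 12 tip [0.5647 0.1091 0.0699] expected [0.5685 0.1059 0.0787] lean [ 8.7832 -0.7952] res 0.275907080215155
 cup (82, 'z', 0.0493, array([568.6, 103.2]), array([45.2, 45.2]), 67.9)
side 162 tip [0.5688 0.1043 0.0778] expected [0.5685 0.1059 0.0787] lean [-0.7984 -0.7829] res 0.5927012046988529
 cup (77, 'z', 0.0481, array([566.9, 102.6]), array([46. , 43.9]), 84.0)
```

View pics/v5.png

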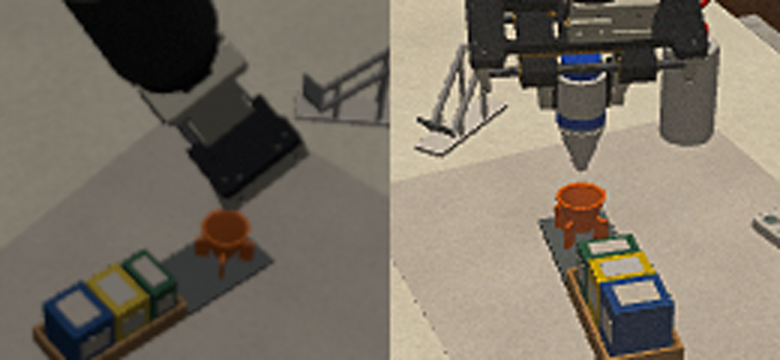

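>>> drive_tool(
  targets=[
    [-0.03, -0.03, -0.4, 0, 0, 0],
    [0, 0, -0.5, 0, 0, 0],
    [0, 0, -0.4, 0, 0, 0],
    [0, 0, -0.2, 0, 0, 0],
    [0, 0, 0, 0, 0, 0],
  ],
)

```text
t: 29.1
eef_pos: [0.5692, 0.1118, 0.0828]
ee_rot: [3.141, 0.435, -1.838]
force: [-0.3, 0.8, -1.2]
width: 0.0435
```

>>> drive_tool(
  targets=[
    [0, 0, -0.1, 0, 0, 0],
    [0, 0, -0.05, 0, 0, 0],
    [0, 0, 0, 0, 0, 0],
  ],
)

```text
t: 29.48
eef_pos: [0.5697, 0.1121, 0.0781]
ee_rot: [-3.141, 0.436, -1.837]
force: [0.9, 0.4, -2.6]
width: 0.0439
```

>>> drive_tool(
  targets=[
    [0, 0, -0.03, 0, 0, 0],
    [0, 0, -0.02, 0, 0, 0],
    [0, 0, 0, 0, 0, 0],
  ],
)

```text
t: 29.85
eef_pos: [0.57, 0.1122, 0.0762]
ee_rot: [-3.14, 0.437, -1.837]
force: [2.0, 2.7, 0.7]
width: 0.0436
```

>>> drive_tool(
  targets=[
    [0, 0, -0.03, 0, 0, 0],
    [0, 0, 0, 0, 0, 0],
  ],
)

```text
t: 30.1
eef_pos: [0.5701, 0.1124, 0.0754]
ee_rot: [-3.14, 0.437, -1.837]
force: [0.4, 2.2, 5.9]
width: 0.0434
```

>>> drive_tool(
  targets=[
    [0, 0.02, -0.02, 0, 0, 0],
    [0, 0, 0, 0, 0, 0],
  ],
)

```text
t: 30.35
eef_pos: [0.5703, 0.1128, 0.0754]
ee_rot: [-3.139, 0.437, -1.836]
force: [-0.2, -0.6, 10.6]
width: 0.0436
```

>>> drive_tool(
  targets=[
    [0, 0, -0.02, 0, 0, 0],
    [0, 0, 0, 0, 0, 0],
  ],
)

```text
t: 30.6
eef_pos: [0.5704, 0.1129, 0.0753]
ee_rot: [-3.138, 0.437, -1.836]
force: [-2.9, -0.8, 16.9]
width: 0.0438
```

>>> drive_tool(
  targets=[
    [0, 0, 0.03, 0, 0, 0],
    [0, 0, 0, 0, 0, 0],
  ],
)

```text
t: 30.85
eef_pos: [0.5703, 0.1128, 0.0754]
ee_rot: [-3.139, 0.437, -1.837]
force: [0.4, 0.4, 9.8]
width: 0.0435
```

>>> drive_tool(
  targets=[
    [0, 0, 0, 0, 0, 0],
    [0, 0, 0, 0, 0, 0],
    [0, 0, 0, 0, 0, 0],
    [0, 0, 0, 0, 0, 0],
  ],
  claw=1,
)

```text
t: 31.35
eef_pos: [0.5691, 0.1127, 0.0738]
ee_rot: [3.141, 0.435, -1.838]
force: [-0.0, -0.6, 0.0]
width: 0.0781
```

>>> drive_tool(
  targets=[
    [-0.05, -0.2, 0.45, 0, 0, 0],
    [-0.1, -0.4, 0.9, 0, 0, 0],
    [-0.1, -0.4, 0.9, 0, 0, 0],
    [-0.1, -0.4, 0.9, 0, 0, 0],
    [-0.1, -0.4, 0.9, 0, 0, 0],
  ],
)

```text
t: 31.98
eef_pos: [0.5509, 0.0396, 0.2389]
ee_rot: [-3.14, 0.436, -1.837]
force: [0.8, 0.6, -1.0]
width: 0.0873
```

>>> drive_tool(
  targets=[
    [-0.8, -0.2, 0.8, 0, 0, 0],
    [-0.8, 0, 0.5, 0, 0, 0],
    [-0.8, 0, 0, 0, 0, 0],
    [0, 0, 0, 0, 0, 0],
  ],
)

```text
t: 32.48
eef_pos: [0.4536, 0.0321, 0.2904]
ee_rot: [-3.137, 0.437, -1.836]
force: [0.1, -0.6, 0.4]
width: 0.0875
```

```bash
python3 - <<'E'
from fit import *
s=arm.get_state(); print(s["t"],s["eef_pos"],s["force"])
for n in ["scene","side"]:
    im,P=snap(n,n+"8"); I=P; P=P.reshape(-1,3)
    Q=P[(np.hypot(P[:,0]-.5687,P[:,1]-.105)<.035)&(P[:,2]>.06)&(P[:,2]<.15)]
    def f(p):
        a=np.array([p[2],p[3],1]); a/=np.linalg.norm(a); return dist(Q,np.array([p[0],p[1],p[4]]),a)*1000
    r=least_squares(f,[.5687,.105,0,0,.01],loss="soft_l1",x_scale=[.01,.01,.1,.1,.01]); print(n,len(Q),"tip",r.x[[0,1,4]],"lean",np.degrees(r.x[2:4]),"res",np.median(f(r.x)),"top",np.percentile(Q[:,2],98))
    for k,x,y,h in [("green",.5575,.0122,.054),("yellow",.5533,-.0231,.058),("blue",.548,-.0662,.062)]: print(" ",k,rect(I,x,y,h,r=.015,tol=.006)[2])
    for t in ["spot_plate_c","tube_rack_c","wash_bottle_c"]:
        for q in arm.landmark_of(t,n)[:1]: print("  ",t,w(n,q["point"]))
a=np.load("pics/scene8.npz")["im"][130:280,270:430,::-1]; b=np.load("pics/side8.npz")["im"][130:280,255:415,::-1]
cv2.imwrite("pics/v6.png",cv2.resize(np.hstack([a,b]),None,fx=2.4,fy=2.4,interpolation=cv2.INTER_CUBIC))
E
```

```text
32.475 [0.4536 0.0321 0.2904] [ 0.1398 -0.6341  0.3659]
scene 356 tip [0.568  0.1039 0.0104] lean [0.1447 0.5392] res 0.7961044003734208 top 0.12546502793537612
  green 0.0545
  yellow 0.0587
  blue 0.0631
   spot_plate_c [0.7691 0.0225 0.0049]
   tube_rack_c [ 0.7733 -0.2038  0.0492]
   wash_bottle_c [0.7484 0.2473 0.0599]
side 387 tip [0.5677 0.1015 0.0094] lean [0.0538 0.9387] res 0.7498123276057089 top 0.12364126177350139
  green 0.054
  yellow 0.058
  blue 0.0621
   spot_plate_c [0.7663 0.0174 0.0061]
   tube_rack_c [ 0.7701 -0.2029  0.0523]
   wash_bottle_c [0.7476 0.2486 0.0578]
```

View pics/v6.png

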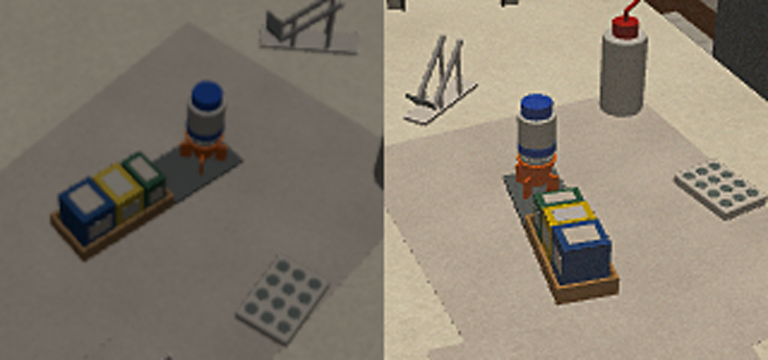

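The picture shows all three boxes in the bay and the bottle standing upright in the cup, with the tip at about 10 mm and a lean under 1°. The spot plate, tube rack and wash bottle have not moved.

```bash
python3 -c "
from station import arm; print(arm.job_done())"
```

```text
the job is handed in; nothing more can be done
None
```

I packed the kit in the order asked and handed it in at about 33 s of robot time. The blue, yellow and green boxes went into the bay first. Then I took the bottle from the cradle, turned it upright, set it in the orange cup with a light press, and released it.

**Last checks:**
- **Boxes:** tops measured about 62–63, 58–59 and 54 mm above the table. The expected heights for boxes flat on the bay floor are 62, 58 and 54 mm.
- **Bottle:** tip at about 10 mm, cap top at about 124 mm, and a lean under 1°, which means fully seated.
- **Bystanders:** the spot plate, tube rack and wash bottle were within 5 mm of their first readings, about the detector's own error.
- **Forces:** the highest wrist force I read was about 17 N, while seating the bottle.

**Disagreements:** the side camera read positions 1–3 mm off from the scene and wrist cameras throughout. One bottle fit from the scene camera just before seating was unusable because it had only 12 points, so I relied on the side view and the force readings instead.

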